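# Slide a ball bearing into its shallow seat by feel

## Task

Pick up the ball bearing and set it down flat on the fixture's metal plate at the end marked by the two small dowel pins. Then, without lifting it off again, slide it gently along the plate until it drops into the shallow round seat; leave it lying flat and fully home there, let go, and leave the other parts where they are.

Things in the scene. Friction and masses are not known exactly. Their poses are not given: they have to be found in the camera images.
- bearing: plain steel ball bearing lying flat on the bench, a ring-shaped disc 47 mm in diameter and 14 mm thick, about 0.13 kg; origin at the centre of its underside, z up along its axis. Grip it across its diameter. Sliding into the seat it may catch tilted on the edge: a slightly firmer push (5 to 11 N) brings it home; jamming it hard against the fixture harms it.
- fixture: fixed low fixture: dark steel sole 300 x 112 x 8 mm, two dark guide strips along it (inner faces 42 mm from the centre line, tops at z = 19 mm), between them a bright steel plate 270 x 82 mm, upper face at z = 22 mm. Origin: middle of the underside, on the bench; x along its length in the sliding direction, z up. The plate is clamped up to 30 mm off the middle along x; this offset is not reported.
- landing (a point): a good place to set the bearing down: on the plate's upper face, on the centre line, at fixture x = -80 mm. The landing end is all of the plate with x below -45 mm (it reaches at least to x = -105 mm); two steel dowel pins, 10 mm thick, on the strips at x = -45 mm, y = +-49 mm, tops at z = 34 mm, mark where it ends.
- search_mid (a point): point on the plate's face in the middle of the stretch to search, NOT the seat itself. The seat is a round pocket, 49 mm wide, 5 mm deep, slightly chamfered, on the centre line, its centre anywhere within 30 mm of this point along fixture x. Home in it, the bearing's underside is at fixture z = 17 mm, 9 mm stand proud, and pushed sideways it meets the pocket wall and stops.
- gear_1: spur gear lying flat, 68 mm wide, 18 mm thick; bystander; origin at the centre of its underside
- tape_roll: white tape roll lying flat, 83 mm wide, 24 mm high; bystander; origin at the centre of its underside
- piston_1: piston standing on the bench, 66 mm wide, 54 mm high; bystander; origin at the centre of its underside
- spacer_sleeve: steel sleeve standing on end, 24 mm in diameter, 52 mm high; bystander; origin at the centre of its underside
Things that resemble listed ones, but are neither listed nor needed, are in the scene too. Leave any purple or red look-alike of the bearing alone.

How it is judged:
On the way:
1. the bearing is set flat on the plate at the landing end, its centre before the dowel pins (x of bearing in the frame of fixture between -0.14 and -0.045 m and y of bearing in the frame of fixture between -0.03 and 0.03 m and z of bearing in the frame of fixture between 0.0205 and 0.0235 m and angle between bearing's own z axis and vertical below 0.06 rad and contact force between bearing and fixture above 0.3 N), for 0.2 s.
At the end, for the whole second after the job is handed in: the bearing lies flat (within 0.04 rad) and still in the seat, its underside within about 1.2 mm of the seat's floor (x of bearing in the frame of fixture between -0.016 and 0.056 m and y of bearing in the frame of fixture between -0.006 and 0.006 m and z of bearing in the frame of fixture between 0.0155 and 0.0182 m and angle between bearing's own z axis and vertical below 0.04 rad and linear speed of bearing below 0.01 m/s); the robot touches nothing.
It fails at once if the bearing presses on the fixture, down or sideways, with more than 40 N (contact force between bearing and fixture above 40 N).
It fails at once if the bearing is carried or lifted over the plate beyond the landing end instead of slid (underside more than 6 mm above the face, centre past x = -0.03) (x of bearing in the frame of fixture between -0.03 and 0.15 m and y of bearing in the frame of fixture between -0.07 and 0.07 m and z of bearing in the frame of fixture above 0.028 m).
It fails at once if a bystander is moved by more than 20 mm (distance of any of gear_1, tape_roll, piston_1, spacer_sleeve from where it was at the start of the episode above 0.02 m).
It also fails if it takes over 51 s, if anything falls off the work surface, if the arm or the gripper's body presses on something with over 40 N, if the wrist force passes 120 N, or if a joint passes its speed limit or range.

## Robot

A 6-joint arm with a two-finger parallel gripper is mounted at the origin on a cart in front of the work surface, level with it; the furniture and walls round the work are solid. World frame = base frame: x ahead of the robot, y to its left, z up, the work surface at z = 0. Lengths are in m, angles in rad, forces in N, time in s.
With the tool pointing down it reaches from about 0.3 to 0.775 m from the base axis. Payload 14.6 kg.
Tool frame: the origin (TCP) lies at the very end of the fingers, on their centre line; the grasp point (between the pads) lies 19 mm behind it (ctrl.hold_point_z is the z of the grasp point in the tool frame, in m); z points along the fingers, y is the direction in which the jaws open and shut (so a half turn about z gives the same grasp; the last joint's range is limited). The gripper opens to 94 mm and grips with 3 to 60 N. Pads are 16 mm wide; open, the fingers measure 119 mm over their backs; the gripper's body (75 mm by 177 mm) begins 78 mm behind the grasp point.
Start: joints at [1.14, 0.3, 1.521, -0, 1.321, -0.067], TCP at [0.196, 0.514, 0.205] pointing down, gripper open.
Joint ranges: [-3.03, 3.03], [-0.79, 2.21], [0.23, 2.52], [-1.04, 4.18], [0, 3.07], [-2.55, 2.55]. Speed limits (rad/s): [2.22, 2.22, 2.57, 3.14, 3.14, 3.14].

## Interface

Orientations are given as [roll, pitch, yaw] about the fixed x, y, z axes, in that order (R = Rz(yaw) Ry(pitch) Rx(roll)).
In Python, from station import ctrl, cams, hand_in gives the robot as it stands.
- The arm moves only by the tool servo_tool, never from a script. Its argument "rows" is a list of rows, each a list of 7 numbers: the shift along the world's x, y, z in m, then the turn, a rotation vector about the world's x, y, z in rad, then the gripper command: -1 is shut, 1 is fully open, values between are in proportion. A call has exactly 8 rows; each row is the pose to reach, as a shift and turn from the pose measured when the call began; what a row does not reach only later rows make up. A row lasts 1/12 s, in which the tool goes at most 41.7 mm and 7.16 degrees, less where a joint would pass 70% of its speed; a pose out of reach is approached as far as the arm can. A call with a gripper value outside its range is refused whole. The fingers move at their own pace and stop on an object; "newtons" is the grip in N (left out, the last holds). Time passes only in rows, so rows that repeat a pose let the fingers close, or fill a call up. It gives the time, the measured TCP pose, the force and the opening at its end, in the units of the state.
- ctrl.get_obs(): the state, without advancing time (a new reading comes with each control period).
- cams.camera(name): name is "scene" or "top"; returns a dict with "image" (384x512x3 uint8, red, green, blue), "depth" (384x512 float32, m along the optical axis (not along the pixel's ray), 0 where there is no reading), "fx", "fy", "cx", "cy" (pixels), "rvec" (rotation vector, rad) and "tvec" (3), from world to camera coordinates, as OpenCV has them. Camera axes: x right, y down, z forward; pixel columns grow to the right and rows downward; lengths in m; the calibration is good to about 2 mm. A picture is of the moment at which its call begins.
- hand_in(): hands the job in, once; it reports no verdict.
Trained networks look in a picture, given as the dict that the camera call returned (one of the last four; its "shot" number tells which), for a name from the list of things; names that differ only in an ending like _2 or _b are one class to them, and where a whole thing is asked for, a point or a joint stands for the part that bears it (a point fixed in the world has none). Each returns a list of dicts, best first, with "p" (0 to 1); they miss things now and then, are a little off and sometimes report something else, mostly with a low value. They report only what shows in the picture. A call takes as long as a camera call. They do not tell look-alikes from the thing itself.
- cams.spot_in(picture, name): "box" ([left, top, right, bottom] as shares, 0 to 1, of the picture: columns of its width, rows of its height, round what is visible of it).
- cams.place_of(picture, name): "at" ([column, row] as shares, 0 to 1, of the picture: columns of its width, rows of its height: a listed point, or the origin of a listed thing).
The state is a dict: "time_s": time; "qpos": joint angles; "joint_vel": joint speeds; "tau": joint torques, N m; "ee_pos": TCP position; "eef_rot": TCP orientation; "force": force on the tool from outside, world axes, zero at the start; "moment": the same for the moment, N m; "grip_width": finger opening in m.
Only numpy, scipy, OpenCV 4.12 (cv2) and the standard library are available. Lean on these libraries where they do the work, as an engineer would, in place of code of your own. Each camera call takes 0.05 s, during which the arm holds its last target.

## Working session

There is one attempt and no reset: what is moved stays moved. The work goes in short steps, Python scripts to look and compute and a tool call to move; the robot and the scene stay as the last step left them, time stands still between calls to the robot, and variables do not carry over. Pictures are saved under pics/ and viewed, and the job is handed in when it is done.

Besides the shell and the picture viewer there is one more tool, called after "Emit:" in YAML: its name, and indented under it one key for each argument. servo_tool: Moves the arm, as the interface text tells. Its arguments: {"type":"object","properties":{"rows":{"type":"array"},"newtons":{"type":"number"}},"required":["rows"]}

```bash
mkdir -p pics; ls; cat > h.py <<'E'
import numpy as np, cv2
from station import ctrl,cams,hand_in
def Rt(c): return cv2.Rodrigues(np.array(c["rvec"],float))[0],np.array(c["tvec"],float).reshape(3)
def ray(c,u,v):
    R,t=Rt(c); d=R.T@np.array([(u-c["cx"])/c["fx"],(v-c["cy"])/c["fy"],1.]); return -R.T@t,d
def atz(c,u,v,z):
    o,d=ray(c,u,v); return o+d*(z-o[2])/d[2]
def cloud(c):
    R,t=Rt(c); D=c["depth"]; v,u=np.mgrid[:D.shape[0],:D.shape[1]]
    P=np.stack([(u-c["cx"])/c["fx"]*D,(v-c["cy"])/c["fy"]*D,D],-1); return (P-t)@R
def proj(c,P):
    R,t=Rt(c); q=R@np.array(P)+t; return q[0]/q[2]*c["fx"]+c["cx"],q[1]/q[2]*c["fy"]+c["cy"]
E
python3 - <<'E'
from h import *
print({k:np.round(v,3) if not isinstance(v,(str,)) else v for k,v in ctrl.get_obs().items()}, ctrl.hold_point_z)
for n in("top","scene"):
    c=cams.camera(n); cv2.imwrite(f"pics/{n}0.png",cv2.resize(c["image"][:,:,::-1],(800,600),interpolation=cv2.INTER_CUBIC))
    P=cloud(c); np.savez(f"{n}0.npz",**{k:np.array(v) for k,v in c.items()})
    for k in("bearing","fixture","landing","search_mid","gear_1","tape_roll","piston_1","spacer_sleeve"):
        for d in cams.place_of(c,k)[:3]:
            u,v=d["at"][0]*512,d["at"][1]*384
            print(n,k,round(d["p"],2),np.round([u*800/512,v*600/384]),"depthpt",np.round(P[min(int(v),383),min(int(u),511)],3),"z0",np.round(atz(c,u,v,0),3),"z22",np.round(atz(c,u,v,.022),3))
E
```

```text
pics
{'time_s': np.float64(0.0), 'qpos': array([ 1.14 ,  0.3  ,  1.522, -0.   ,  1.321, -0.067]), 'joint_vel': array([ 0.001,  0.   , -0.002,  0.001, -0.   , -0.001]), 'tau': array([ 2.0000e-03, -5.3181e+01, -3.5275e+01,  7.1000e-02,  2.4000e-02,
       -0.0000e+00]), 'ee_pos': array([0.196, 0.514, 0.205]), 'eef_rot': array([-3.14 , -0.   ,  2.778]), 'force': array([-0.096, -0.21 , -0.786]), 'moment': array([ 0.05 ,  0.021, -0.052]), 'grip_width': np.float64(0.094)} -0.0188
top bearing 0.62 [537. 323.] depthpt [ 0.513 -0.481 -0.   ] z0 [ 0.513 -0.482  0.   ] z22 [ 0.511 -0.477  0.022]
top bearing 0.59 [461. 290.] depthpt [ 0.578 -0.332 -0.   ] z0 [ 0.577 -0.332  0.   ] z22 [ 0.574 -0.33   0.022]
top bearing 0.56 [487. 338.] depthpt [ 0.483 -0.382  0.003] z0 [ 0.481 -0.384  0.   ] z22 [ 0.48  -0.381  0.022]
top fixture 0.74 [288. 266.] depthpt [0.613 0.01  0.018] z0 [0.615 0.012 0.   ] z22 [0.611 0.008 0.022]
top landing 0.86 [335. 260.] depthpt [ 0.626 -0.082  0.023] z0 [ 0.629 -0.08   0.   ] z22 [ 0.625 -0.083  0.022]
top search_mid 0.94 [280. 269.] depthpt [0.606 0.025 0.018] z0 [0
[... 1160 characters left out ...]
[ 0.638 -0.066  0.022]
scene search_mid 0.64 [345. 237.] depthpt [0.615 0.041 0.025] z0 [0.638 0.063 0.   ] z22 [0.617 0.039 0.022]
scene gear_1 0.63 [437. 231.] depthpt [ 0.765 -0.07   0.014] z0 [ 0.779 -0.061  0.   ] z22 [ 0.753 -0.082  0.022]
scene gear_1 0.44 [357. 253.] depthpt [ 0.595 -0.013  0.023] z0 [0.616 0.007 0.   ] z22 [ 0.595 -0.015  0.022]
scene tape_roll 0.83 [395. 212.] depthpt [0.752 0.034 0.021] z0 [0.774 0.051 0.   ] z22 [0.749 0.027 0.022]
scene piston_1 0.65 [548. 295.] depthpt [ 0.71  -0.365  0.041] z0 [ 0.754 -0.344  0.   ] z22 [ 0.729 -0.357  0.022]
scene spacer_sleeve 0.7 [365. 419.] depthpt [ 0.313 -0.311  0.015] z0 [ 0.322 -0.304  0.   ] z22 [ 0.309 -0.318  0.022]
```

View pics/top0.png

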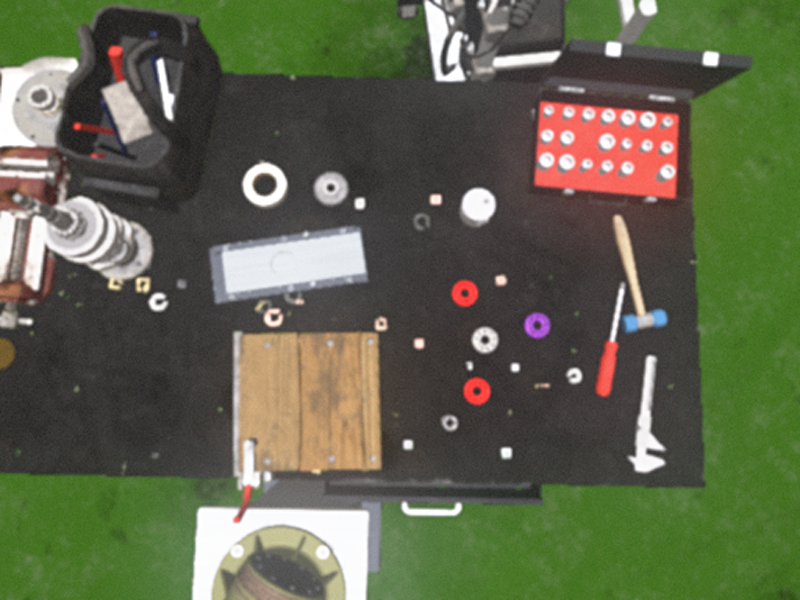

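View pics/scene0.png

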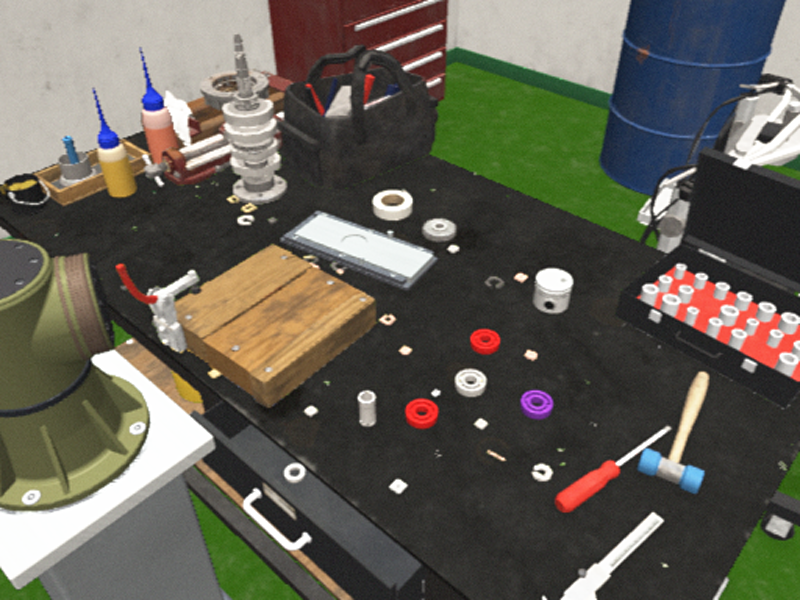

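```bash
python3 - <<'E'
import numpy as np,cv2
c=np.load("top0.npz")
a=c["image"][110:220,120:240,::-1]; cv2.imwrite("pics/fx0.png",cv2.resize(a,(780,600),fx=0,fy=0,interpolation=cv2.INTER_CUBIC))
b=c["image"][165:285,250:370,::-1]; cv2.imwrite("pics/br0.png",cv2.resize(b,(600,600),interpolation=cv2.INTER_CUBIC))
E
```

```text
(no output)
```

The plain steel bearing is at about (485,339) in the top picture and (470,382) in the scene picture. Red look-alikes are at (465,293) and (477,391), and a purple one at (537,325). The fixture runs from (213,268) to (365,255) in the top picture, with the seat near (282,262).

View pics/fx0.png

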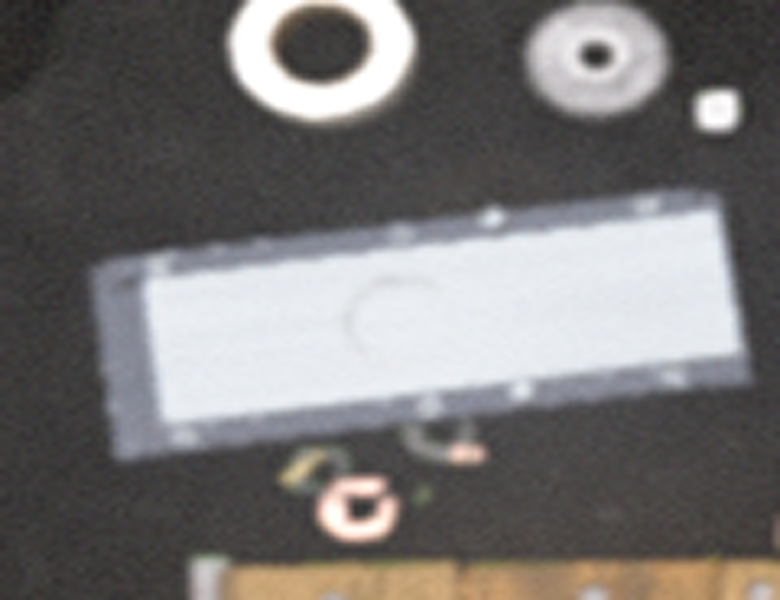

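View pics/br0.png

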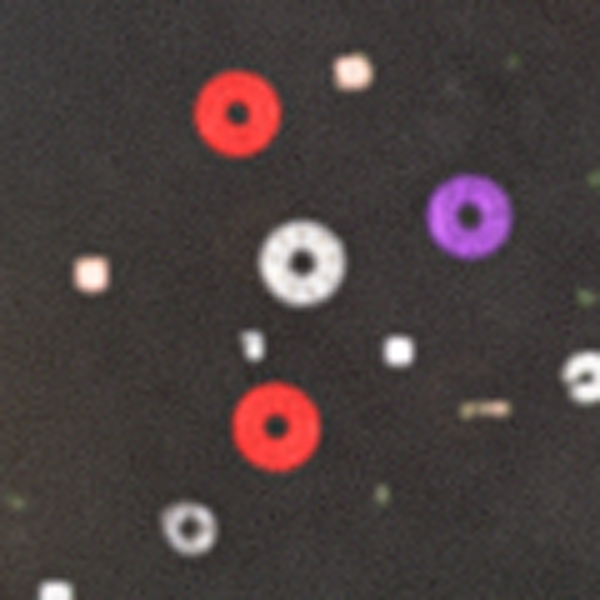

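```bash
python3 - <<'E'
import numpy as np,cv2
from h import cloud,proj,atz
for n in("top","scene"):
    c=dict(np.load(n+"0.npz")); im=c["image"].astype(int); P=cloud(c); X=P[...,0];Y=P[...,1];Z=P[...,2]
    mx=im.max(-1);mn=im.min(-1)
    # bearing
    m=(abs(X-.48)<.035)&(abs(Y+.382)<.035)&(Z>.008)&(Z<.03)&(mx-mn<30)
    p=P[m]; (cx,cy),r=cv2.minEnclosingCircle(p[:,:2].astype(np.float32)); print(n,"bearing",m.sum(),p.mean(0),np.median(p[:,2]),"circ",cx,cy,r)
    m2=(abs(X-.48)<.035)&(abs(Y+.382)<.035)&(mn>110)&(mx-mn<30)
    v,u=np.nonzero(m2); q=np.array([atz(c,a,b,.014) for a,b in zip(u+0.,v+0.)]); print(" bright",len(q),q.mean(0),cv2.minEnclosingCircle(q[:,:2].astype(np.float32)))
    # plate
    m=(abs(X-.62)<.12)&(abs(Y-.01)<.2)&(mn>130)&(mx-mn<40)
    k=cv2.morphologyEx(m.astype(np.uint8),cv2.MORPH_OPEN,np.ones((3,3)))
    N,l,s,_=cv2.connectedComponentsWithStats(k); i=1+s[1:,4].argmax(); k=(l==i); v,u=np.nonzero(k)
    q=np.array([atz(c,a,b,.022)[:2] for a,b in zip(u,v)]).astype(np.float32)
    r=cv2.minAreaRect(q); print(" plate",r,q.mean(0),"z",np.median(Z[k]), cv2.boxPoints(r).round(4).tolist())
    # whole fixture: height>4mm
    m=(abs(X-.62)<.12)&(abs(Y-.01)<.19)&(Z>.004)&(Z<.04)
    N,l,s,_=cv2.connectedComponentsWithStats(m.astype(np.uint8)); i=1+s[1:,4].argmax(); q=P[l==i][:,:2].astype(np.float32)
    r=cv2.minAreaRect(q);print(" fix",r,q.mean(0))
E
```

```text
top bearing 133 [ 0.47887723 -0.3777844   0.01338075] 0.013491334221604114 circ 0.4791009724140167 -0.37767088413238525 0.023468399420380592
 bright 219 [ 0.47846837 -0.37686603  0.014     ] ((0.4785749316215515, -0.3771425485610962), 0.02632109634578228)
 plate ((0.6174677610397339, 0.008241415023803711), (0.11010797321796417, 0.2947688102722168), 9.98519515991211) [0.6165428  0.00643701] z 0.021273808367672013 [[0.5376999974250793, 0.14380000531673431], [0.5888000130653381, -0.14650000631809235], [0.6972000002861023, -0.1273999959230423], [0.6460999846458435, 0.16290000081062317]]
 fix ((0.6119721531867981, 0.009154334664344788), (0.13760319352149963, 0.30727580189704895), 11.336352348327637) [0.6161799  0.00895819]
scene bearing 218 [ 0.4776446  -0.37707254  0.01327606] 0.013567373724167565 circ 0.48014599084854126 -0.37658002972602844 0.025923898443579674
 bright 281 [ 0.47633585 -0.37991311  0.014     ] ((0.47709834575653076, -0.3806338906288147), 0.02995390072464943)
 plate ((0.6183190941810608, 0.0037521719932556152), (0.10977327078580856, 0.28220826387405396), 10.100607872009277) [ 0.6179418  -0.00327465] z 0.022303025410940508 [[0.5394999980926514, 0.13300000131130219], [0.5889999866485596, -0.14480000734329224], [0.6970999836921692, -0.12549999356269836], [0.647599995136261, 0.15230000019073486]]
 fix ((0.6127402186393738, 0.01578409969806671), (0.16978123784065247, 0.31470954418182373), 10.487671852111816) [ 0.60981965 -0.00588192]
```

The fixture crop shows bright pins at about (490,217) and (522,388), so the landing end is the right-hand side (world -y). The seat arc is centred near (397,321). Next I'll refine the fixture frame.

```bash
python3 - <<'E'
import numpy as np,cv2
from h import cloud,proj,atz
def uv(x,y): return 120+x/6.5-.5,110+y/5.4545-.5
c=dict(np.load("top0.npz"))
a=atz(c,*uv(490,217),.034);b=atz(c,*uv(522,388),.034); print("pins",a,b,np.hypot(*(a-b)[:2]),"mid",(a+b)/2, "yawdir",np.degrees(np.arctan2(-(b-a)[0]*-1,0)),np.degrees(np.arctan2((a-b)[1],(a-b)[0])))
print("seat",atz(c,*uv(397,321),.022))
for n in("top","scene"):
    c=dict(np.load(n+"0.npz")); im=c["image"].astype(int); P=cloud(c); X=P[...,0];Y=P[...,1]; mn=im.min(-1)
    roi=(abs(X-.62)<.1)&(abs(Y-.01)<.19)
    for th in (170,185,200):
        m=roi&(mn>th); k=cv2.morphologyEx(m.astype(np.uint8),cv2.MORPH_OPEN,np.ones((5,5)))
        N,l,s,_=cv2.connectedComponentsWithStats(k); i=1+s[1:,4].argmax(); v,u=np.nonzero(l==i)
        q=np.array([atz(c,x,y,.022)[:2] for x,y in zip(u,v)]).astype(np.float32)
        r=cv2.minAreaRect(q); print(n,th,r)
        d=q-q.mean(0); w,V=np.linalg.eigh(d.T@d); print("   pca",q.mean(0),np.degrees(np.arctan2(V[1,1],V[0,1])),np.sqrt(12*w/len(q)))
    if n=="scene":
        cc=im[120:200,170:290][:,:,::-1].astype(np.uint8); cv2.imwrite("pics/fx1.png",cv2.resize(cc,(780,520),interpolation=cv2.INTER_CUBIC))
E
```

```text
pins [ 0.67427947 -0.02288945  0.034     ] [ 0.57846638 -0.0418026   0.034     ] 0.09766193954662816 mid [ 0.62637292 -0.03234602  0.034     ] yawdir -90.0 11.166421533031398
seat [0.61669417 0.01966629 0.022     ]
top 170 ((0.619306206703186, -0.0009939074516296387), (0.08763659745454788, 0.2724914252758026), 10.184698104858398)
   pca [ 6.1934328e-01 -1.4138315e-04] 100.10274 [0.08579994 0.27162802]
top 185 ((0.619806706905365, -0.0010798126459121704), (0.08314467966556549, 0.2706814408302307), 10.213088989257812)
   pca [ 0.61930555 -0.00061982] 100.22237 [0.08208614 0.26899266]
top 200 ((0.6194823980331421, -0.0012545734643936157), (0.08106084913015366, 0.26912984251976013), 9.958457946777344)
   pca [ 6.1933947e-01 -2.8296953e-04] 100.09733 [0.08061116 0.26788506]
scene 170 ((0.6237203478813171, 0.0007024705410003662), (0.0918380618095398, 0.2741433382034302), 10.18578052520752)
   pca [ 0.6235372  -0.00564199] 99.845215 [0.08527405 0.27092695]
scene 185 ((0.6245673298835754, 0.0010152310132980347), (0.0883576050400734, 0.270131379365921), 9.78995132446289)
   pca [ 0.62270135 -0.00654055] 99.903114 [0.08226703 0.2720483 ]
scene 200 ((0.6228935122489929, 0.00039768218994140625), (0.08355753123760223, 0.26917582750320435), 10.038762092590332)
   pca [ 0.62214065 -0.00782319] 100.18032 [0.08101958 0.27296686]
```

View pics/fx1.png

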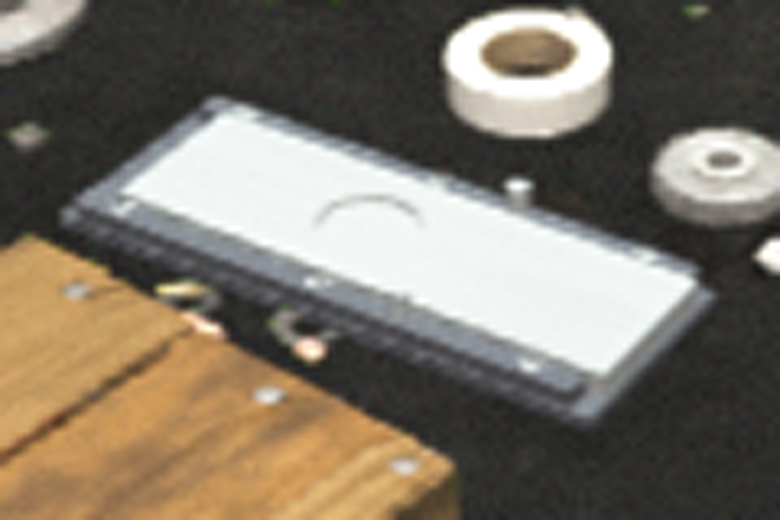

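Emit:
servo_tool:
  rows:
    - [0.012,-0.037,0,0,0,-0.108,0.36]
    - [0.0235,-0.0745,0,0,0,-0.217,0.36]
    - [0.0355,-0.1115,0,0,0,-0.325,0.36]
    - [0.047,-0.1485,0,0,0,-0.434,0.36]
    - [0.059,-0.1855,0,0,0,-0.542,0.36]
    - [0.0705,-0.223,0,0,0,-0.65,0.36]
    - [0.0825,-0.26,0,0,0,-0.759,0.36]
    - [0.094,-0.297,0,0,0,-0.867,0.36]
  newtons: 15

```text
time_s: 1.57
ee_pos: [0.2897, 0.2153, 0.2056]
eef_rot: [3.141, -0.0, 1.906]
force: [1.4, 0.0, 0.4]
grip_width: 0.0639
```

Emit:
servo_tool:
  rows:
    - [0.012,-0.037,0,0,0,-0.108,0.36]
    - [0.0235,-0.0745,0,0,0,-0.217,0.36]
    - [0.0355,-0.1115,0,0,0,-0.325,0.36]
    - [0.047,-0.1485,0,0,0,-0.434,0.36]
    - [0.059,-0.1855,0,0,0,-0.542,0.36]
    - [0.0705,-0.223,0,0,0,-0.65,0.36]
    - [0.0825,-0.26,0,0,0,-0.759,0.36]
    - [0.094,-0.297,0,0,0,-0.867,0.36]

```text
time_s: 2.23
ee_pos: [0.3838, -0.0839, 0.2059]
eef_rot: [3.14, -0.0, 1.033]
force: [0.9, 1.5, 0.0]
grip_width: 0.0643
```

Emit:
servo_tool:
  rows:
    - [0.012,-0.037,0,0,0,-0.107,0.36]
    - [0.0235,-0.0735,0,0,0,-0.214,0.36]
    - [0.0355,-0.1105,0,0,0,-0.321,0.36]
    - [0.047,-0.147,0,0,0,-0.428,0.36]
    - [0.059,-0.1835,0,0,0,-0.536,0.36]
    - [0.071,-0.22,0,0,0,-0.643,0.36]
    - [0.083,-0.257,0,0,0,-0.75,0.36]
    - [0.0947,-0.2936,0,0,0,-0.857,0.36]

```text
time_s: 2.9
ee_pos: [0.4787, -0.3794, 0.2057]
eef_rot: [3.14, -0.0, 0.171]
force: [0.1, 1.2, 0.2]
grip_width: 0.0639
```

Emit:
servo_tool:
  rows:
    - [0,0,-0.03,0,0,0,0.36]
    - [0,0,-0.06,0,0,0,0.36]
    - [0,0,-0.09,0,0,0,0.36]
    - [0,0,-0.115,0,0,0,0.36]
    - [0,0,-0.135,0,0,0,0.36]
    - [0,0,-0.15,0,0,0,0.36]
    - [0,0,-0.15,0,0,0,0.36]
    - [0,0,-0.15,0,0,0,0.36]

```text
time_s: 3.57
ee_pos: [0.4787, -0.3793, 0.0556]
eef_rot: [3.141, 0.0, 0.171]
force: [0.1, -0.3, 0.4]
grip_width: 0.0636
```

```bash
python3 - <<'E'
from h import *
o=ctrl.get_obs(); print(o["ee_pos"],o["eef_rot"],o["force"])
c=cams.camera("scene"); im=c["image"].copy()
for p in([.4785,-.3775,.014],o["ee_pos"]): cv2.circle(im,tuple(int(round(x)) for x in proj(c,p)),1,(0,255,0),-1)
x,y=[int(v) for v in proj(c,[.48,-.38,.03])]
cv2.imwrite("pics/a1.png",cv2.resize(im[y-60:y+60,x-75:x+75,::-1],(750,600),interpolation=cv2.INTER_CUBIC))
E
```

```text
[ 0.4786501  -0.37933173  0.05562789] [3.14072262e+00 1.94669619e-04 1.70535934e-01] [ 0.07975716 -0.28234576  0.44778744]
```

View pics/a1.png

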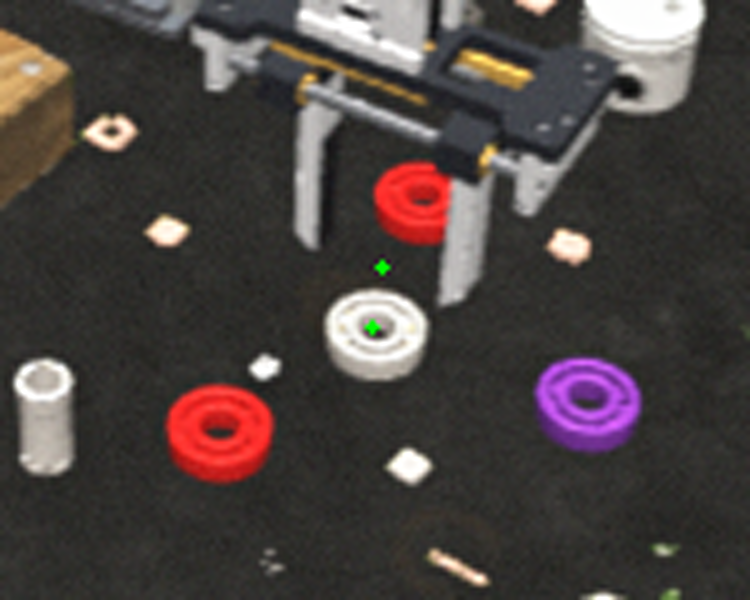

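The fingers straddle the bearing: the projected bearing centre at (372,328) sits on its hole. I'll go down and close.

Emit:
servo_tool:
  rows:
    - [0,0.001,-0.02,0,0,0.005,0.36]
    - [0,0.001,-0.036,0,0,0.005,0.36]
    - [0,0.001,-0.046,0,0,0.005,0.36]
    - [0,0.001,-0.0515,0,0,0.005,0.36]
    - [0,0.001,-0.0515,0,0,0.005,0.36]
    - [0,0.001,-0.0515,0,0,0.005,-0.5]
    - [0,0.001,-0.0515,0,0,0.005,-1]
    - [0,0.001,-0.0515,0,0,0.005,-1]
  newtons: 15

```text
time_s: 4.28
ee_pos: [0.4795, -0.379, 0.0061]
eef_rot: [3.138, -0.002, 0.176]
force: [-0.9, -0.3, 0.3]
grip_width: 0.047
```

Emit:
servo_tool:
  rows:
    - [0,0,0,0,0,0,-1]
    - [0,0,0,0,0,0,-1]
    - [0,0,0.01,0,0,0,-1]
    - [0,0,0.03,0,0,0,-1]
    - [0,0,0.06,0,0,0,-1]
    - [0,0,0.09,0,0,0,-1]
    - [0,0,0.1,0,0,0,-1]
    - [0,0,0.1,0,0,0,-1]

```text
time_s: 4.95
ee_pos: [0.4804, -0.3798, 0.1094]
eef_rot: [3.134, -0.005, 0.176]
force: [0.1, 0.2, -0.6]
grip_width: 0.0466
```

```bash
python3 - <<'E'
from h import *
o=ctrl.get_obs(); print(o["ee_pos"],o["eef_rot"],o["force"])
c=cams.camera("scene"); im=c["image"].copy()
x,y=[int(v) for v in proj(c,[.48,-.38,.08])]
cv2.imwrite("pics/a2.png",cv2.resize(im[y-60:y+60,x-75:x+75,::-1],(750,600),interpolation=cv2.INTER_CUBIC))
E
```

```text
[ 0.48042284 -0.37984149  0.1094313 ] [ 3.13409605 -0.00505167  0.17558851] [ 0.14463291  0.19921796 -0.62456848]
```

View pics/a2.png

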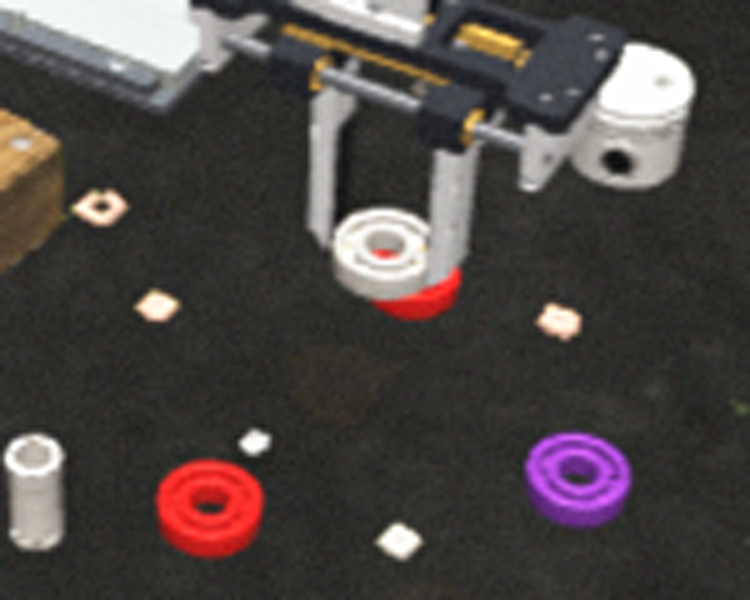

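Emit:
servo_tool:
  rows:
    - [0.01,0.02,0,0,0,0,-1]
    - [0.026,0.053,0,0,0,0,-1]
    - [0.042,0.085,0,0,0,0,-1]
    - [0.058,0.118,0,0,0,0,-1]
    - [0.074,0.15,0,0,0,0,-1]
    - [0.09,0.183,0,0,0,0,-1]
    - [0.106,0.215,0,0,0,0,-1]
    - [0.12,0.243,0,0,0,0,-1]

```text
time_s: 5.67
ee_pos: [0.5995, -0.1338, 0.1046]
eef_rot: [3.138, -0.0, 0.176]
force: [0.6, 0.1, -1.0]
grip_width: 0.0464
```

Emit:
servo_tool:
  rows:
    - [0.01,0.02,0,0,0,0,-1]
    - [0.02,0.04,-0.01,0,0,0,-1]
    - [0.029,0.055,-0.03,0,0,0,-1]
    - [0.033,0.064,-0.045,0,0,0,-1]
    - [0.033,0.064,-0.06,0,0,0,-1]
    - [0.033,0.064,-0.06,0,0,0,-1]
    - [0.033,0.064,-0.06,0,0,0,-1]
    - [0.033,0.064,-0.06,0,0,0,-1]

```text
time_s: 6.33
ee_pos: [0.6324, -0.0704, 0.0448]
eef_rot: [3.138, 0.0, 0.175]
force: [-0.3, 0.0, -0.2]
grip_width: 0.0462
```

```bash
python3 - <<'E'
from h import *
o=ctrl.get_obs(); print(o["ee_pos"],o["eef_rot"],o["force"])
c=cams.camera("scene"); im=c["image"].copy(); P=cloud(c)
np.savez("s1.npz",**{k:np.array(v) for k,v in c.items()})
m=(np.hypot(P[...,0]-.633,P[...,1]+.072)<.035)&(P[...,2]>.027)&(P[...,2]<.065)
z=P[m][:,2]; print(np.histogram(z,bins=np.arange(.026,.066,.002)))
t=m&(P[...,2]>np.median(z)-.01)
x,y=[int(v) for v in proj(c,[.63,-.07,.04])]
cv2.imwrite("pics/a3.png",cv2.resize(im[y-48:y+48,x-60:x+60,::-1],(750,600),interpolation=cv2.INTER_CUBIC))
print(x,y)
E
```

```text
[ 0.63238443 -0.07039552  0.04478715] [3.13828287e+00 2.21232129e-05 1.75395550e-01] [-0.33092085  0.01116502 -0.22304595]
(array([ 3,  1,  0,  0,  0,  0,  4,  8,  8, 11, 13, 20, 25, 44, 24, 12,  9,
        6,  8,  4]), array([0.026, 0.028, 0.03 , 0.032, 0.034, 0.036, 0.038, 0.04 , 0.042,
       0.044, 0.046, 0.048, 0.05 , 0.052, 0.054, 0.056, 0.058, 0.06 ,
       0.062, 0.064, 0.066]))
249 158
```

View pics/a3.png

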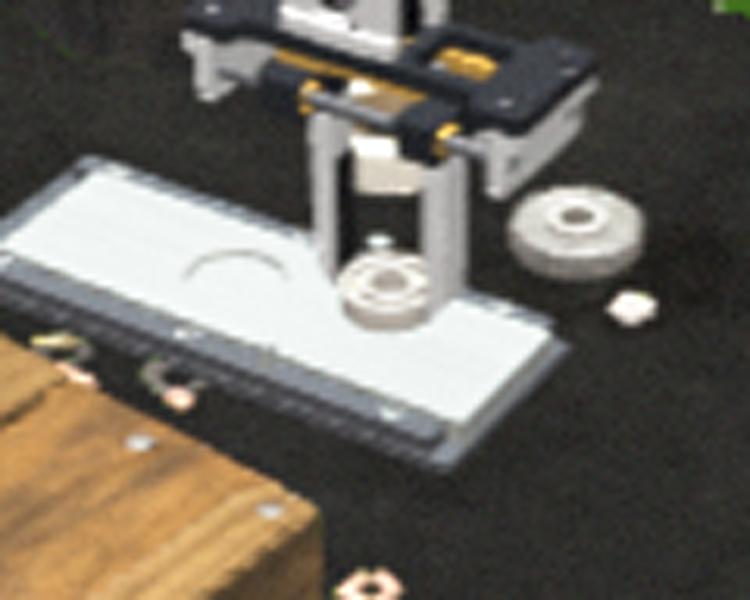

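The bearing is held level above the landing end, its top face at z≈53 mm, so its underside is about 17 mm above the plate. I'll lower it slowly.

Emit:
servo_tool:
  rows:
    - [0,0,-0.004,0,0,0,-1]
    - [0,0,-0.008,0,0,0,-1]
    - [0,0,-0.011,0,0,0,-1]
    - [0,0,-0.013,0,0,0,-1]
    - [0,0,-0.014,0,0,0,-1]
    - [0,0,-0.015,0,0,0,-1]
    - [0,0,-0.015,0,0,0,-1]
    - [0,0,-0.015,0,0,0,-1]

```text
time_s: 7.05
ee_pos: [0.6327, -0.0704, 0.0303]
eef_rot: [3.138, -0.001, 0.175]
force: [-0.4, -0.3, -0.7]
grip_width: 0.0464
```

Emit:
servo_tool:
  rows:
    - [0,0,-0.0004,0,0,0,-1]
    - [0,0,-0.0008,0,0,0,-1]
    - [0,0,-0.0012,0,0,0,-1]
    - [0,0,-0.0015,0,0,0,-1]
    - [0,0,-0.0015,0,0,0,-1]
    - [0,0,-0.0015,0,0,0,-1]
    - [0,0,-0.0015,0,0,0,-1]
    - [0,0,-0.0015,0,0,0,-1]

```text
time_s: 7.72
ee_pos: [0.6327, -0.0704, 0.0289]
eef_rot: [3.138, -0.001, 0.175]
force: [-0.7, -0.8, -0.7]
grip_width: 0.0462
```

Emit:
servo_tool:
  rows:
    - [0,0,-0.0004,0,0,0,-1]
    - [0,0,-0.0008,0,0,0,-1]
    - [0,0,-0.0012,0,0,0,-1]
    - [0,0,-0.0015,0,0,0,-1]
    - [0,0,-0.0015,0,0,0,-1]
    - [0,0,-0.0015,0,0,0,-1]
    - [0,0,-0.0015,0,0,0,-1]
    - [0,0,-0.0015,0,0,0,-1]

```text
time_s: 8.38
ee_pos: [0.6328, -0.0704, 0.028]
eef_rot: [3.138, -0.001, 0.175]
force: [-3.2, 0.3, 6.6]
grip_width: 0.0462
```

```bash
cat > loc.py <<'E'
from h import *
import sys
o=ctrl.get_obs(); print(o["ee_pos"].round(4) if hasattr(o["ee_pos"],'round') else o["ee_pos"],np.round(o["force"],2),o["grip_width"],o["time_s"])
ex=np.array([-.175,.985]);ey=np.array([-.985,-.175]);O=np.array([.6176,.012])
c=cams.camera("scene"); im=c["image"].copy()
e=np.array(o["ee_pos"]); x,y=[int(v) for v in proj(c,[e[0],e[1],.03])]
x=min(max(x,60),450);y=min(max(y,48),336)
print("crop origin",x-60,y-48)
cv2.imwrite(f"pics/{sys.argv[1]}.png",cv2.resize(im[y-48:y+48,x-60:x+60,::-1],(750,600),interpolation=cv2.INTER_CUBIC))
np.savez("last.npz",**{k:np.array(v) for k,v in c.items()})
E
python3 loc.py a4
```

```text
[ 0.6328 -0.0704  0.028 ] [-3.23  0.35  6.55] 0.046171144938023954 8.3833
crop origin 190 113
```

View pics/a4.png

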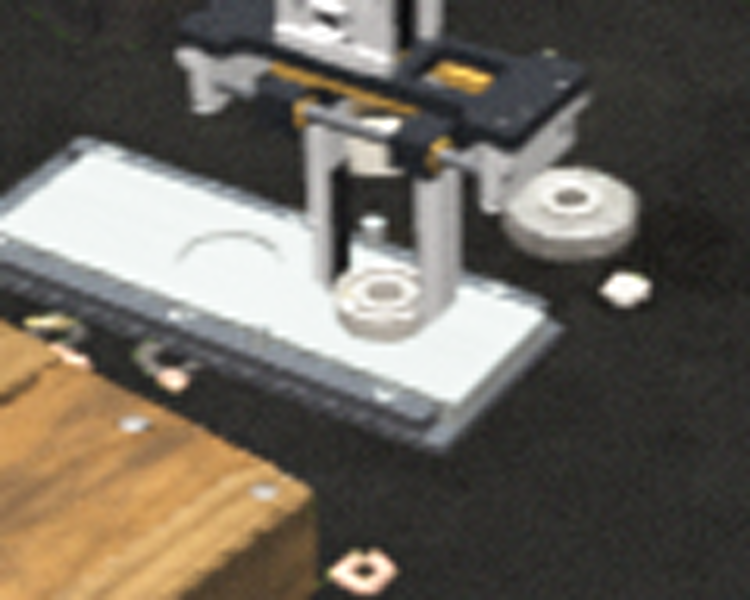

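The bearing is seated on the plate with 6.6 N of contact. I'll loosen the jaws to form a loose cage.

Emit:
servo_tool:
  rows:
    - [0,0,0.0,0,0,0,0.15]
    - [0,0,0.0,0,0,0,0.15]
    - [0,0,0.0,0,0,0,0.15]
    - [0,0,0.0,0,0,0,0.15]
    - [0,0,-0.001,0,0,0,0.15]
    - [0,0,-0.002,0,0,0,0.15]
    - [0,0,-0.003,0,0,0,0.15]
    - [0,0,-0.003,0,0,0,0.15]

```text
time_s: 9.1
ee_pos: [0.6326, -0.0704, 0.0247]
eef_rot: [3.138, -0.001, 0.175]
force: [0.3, -0.4, 0.7]
grip_width: 0.054
```

```bash
python3 loc.py a5; python3 - <<'E'
from h import *
c=cams.camera("top"); im=c["image"]; x,y=[int(v) for v in proj(c,[.62,0,.03])]; print(x,y)
cv2.imwrite("pics/t5.png",cv2.resize(im[y-48:y+48,x-60:x+60,::-1],(750,600),interpolation=cv2.INTER_CUBIC))
E
```

```text
[ 0.6326 -0.0704  0.0247] [ 0.33 -0.4   0.65] 0.05400705603406527 9.1
crop origin 190 113
186 166
```

View pics/a5.png

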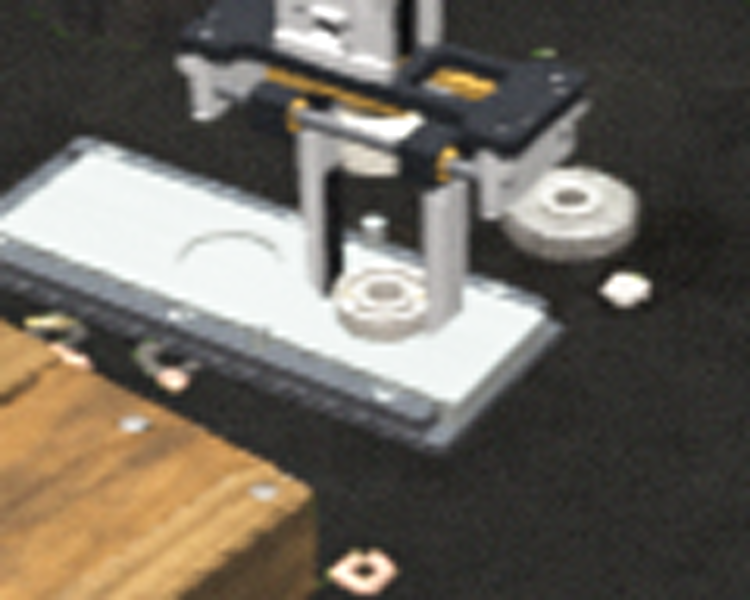

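View pics/t5.png

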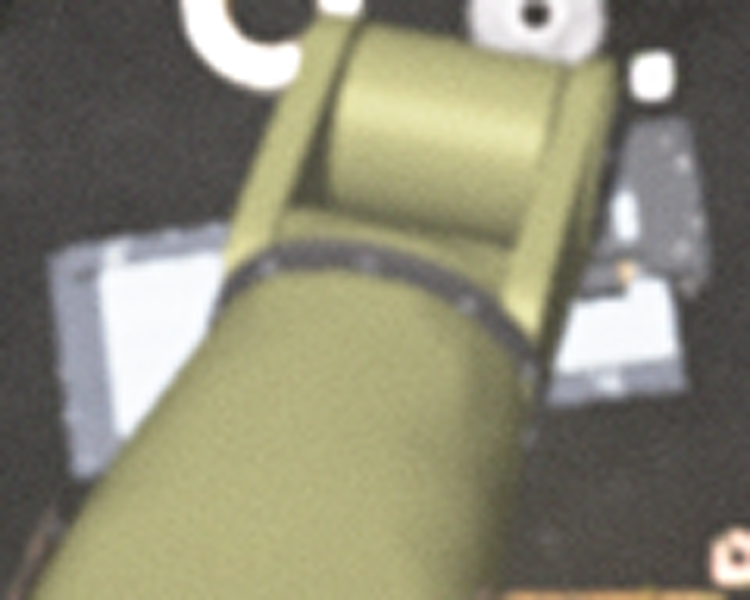

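```bash
python3 - <<'E'
from h import *
c=dict(np.load("last.npz"))
ex=np.array([-.1755,.9845]);ey=np.array([-.9845,-.1755]);C=np.array([.6229,.0004])
f=lambda X,Y,z:atz(c,190+X/6.25-.5,113+Y/6.25-.5,z)
for n,p in dict(hole=f(381,291,.036),topL=f(336,292,.036),pin=f(374,222,.034),arcL=f(178,262,.022),arcT=f(232,232,.022),arcR=f(283,255,.022),arc2=f(200,241,.022),arc3=f(262,238,.022)).items():
    d=p[:2]-C; print(n,p.round(4),"along",(d@ex).round(4),"lat",(d@ey).round(4))
im=c["image"]
x,y=251,160
cv2.imwrite("pics/z5.png",cv2.resize(im[y-20:y+20,x-25:x+25,::-1],(750,600),interpolation=cv2.INTER_CUBIC))
x,y=227,153
cv2.imwrite("pics/z6.png",cv2.resize(im[y-20:y+20,x-25:x+25,::-1],(750,600),interpolation=cv2.INTER_CUBIC))
E
```

```text
hole [ 0.6342 -0.0683  0.036 ] along -0.0696 lat 0.0009
topL [ 0.6194 -0.0531  0.036 ] along -0.052 lat 0.0128
pin [ 0.6768 -0.0242  0.034 ] along -0.0336 lat -0.0487
arcL [0.6003 0.0355 0.022 ] along 0.0385 lat 0.0161
arcT [0.6363 0.0343 0.022 ] along 0.0311 lat -0.0191
arcR [0.6388 0.0016 0.022 ] along -0.0016 lat -0.0159
arc2 [0.6201 0.0405 0.022 ] along 0.0399 lat -0.0043
arc3 [0.6424 0.0196 0.022 ] along 0.0155 lat -0.0226
```

View pics/z5.png

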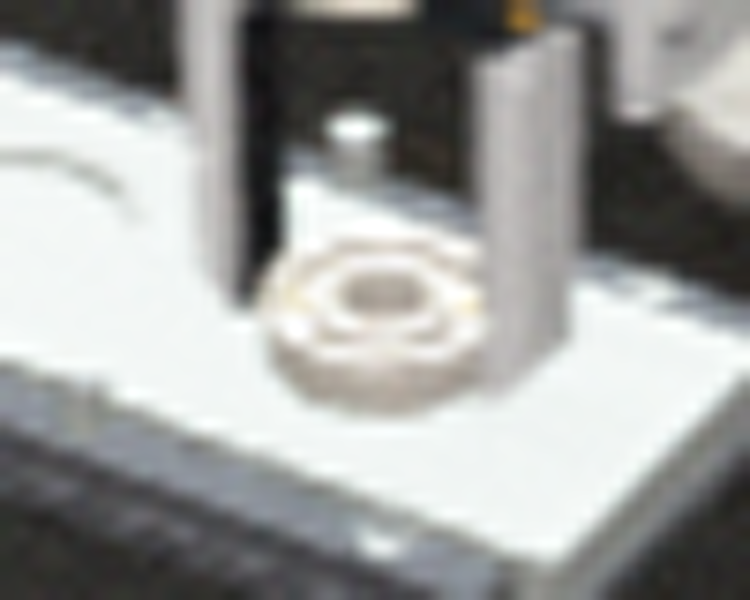

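View pics/z6.png

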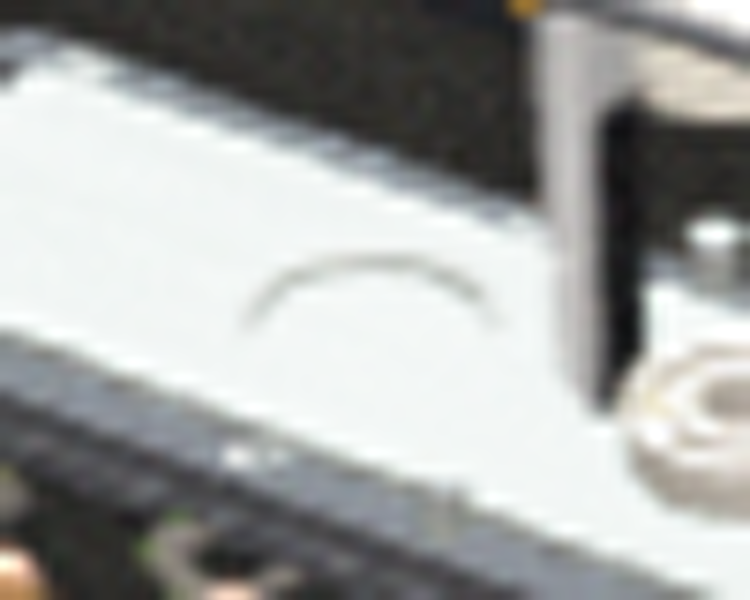

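The bearing lies flat at along -70 mm, lateral about +1 mm. The seat arc fits a centre at along +16 mm, lateral about +1 mm. I'll push gently with the trailing finger.

Emit:
servo_tool:
  rows:
    - [-0.0004,0.002,0,0,0,0,0.15]
    - [-0.0009,0.005,0,0,0,0,0.15]
    - [-0.0016,0.009,0,0,0,0,0.15]
    - [-0.0023,0.013,0,0,0,0,0.15]
    - [-0.0032,0.018,0,0,0,0,0.15]
    - [-0.0041,0.023,0,0,0,0,0.15]
    - [-0.005,0.028,0,0,0,0,0.15]
    - [-0.0057,0.032,0,0,0,0,0.15]

```text
time_s: 9.87
ee_pos: [0.6269, -0.0377, 0.025]
eef_rot: [3.138, -0.001, 0.176]
force: [-0.5, 0.1, -0.7]
grip_width: 0.0543
```

Emit:
servo_tool:
  rows:
    - [-0.0007,0.004,0,0,0,0,0.15]
    - [-0.0014,0.008,0,0,0,0,0.15]
    - [-0.0021,0.012,0,0,0,0,0.15]
    - [-0.0028,0.016,0,0,0,0,0.15]
    - [-0.0036,0.02,0,0,0,0,0.15]
    - [-0.0043,0.024,0,0,0,0,0.15]
    - [-0.005,0.028,0,0,0,0,0.15]
    - [-0.0053,0.03,0,0,0,0,0.15]

```text
time_s: 10.53
ee_pos: [0.6215, -0.0071, 0.025]
eef_rot: [3.138, -0.001, 0.176]
force: [-0.3, -0.7, -0.1]
grip_width: 0.0542
```

```bash
python3 loc.py a6
```

```text
[ 0.6215 -0.0071  0.025 ] [-0.33 -0.67 -0.08] 0.054188369560374025 10.5333
crop origin 172 106
```

View pics/a6.png

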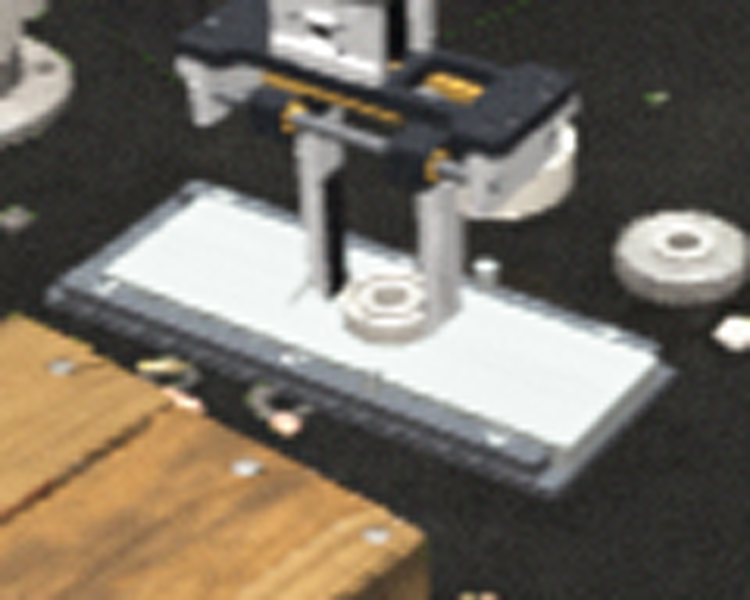

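The bearing follows the finger, flat, with its hole at (387,296). I'll go on in smaller steps.

```bash
python3 - <<'E'
from h import *
c=dict(np.load("last.npz"));ex=np.array([-.1755,.9845]);ey=np.array([-.9845,-.1755]);C=np.array([.6229,.0004])
d=atz(c,233.4,152.9,.036)[:2]-C; print(d@ex,d@ey)
E
```

```text
-0.008757421531804175 0.0011066531800635873
```

Emit:
servo_tool:
  rows:
    - [-0.0004,0.002,0,0,0,0,0.15]
    - [-0.0007,0.004,0,0,0,0,0.15]
    - [-0.0011,0.006,0,0,0,0,0.15]
    - [-0.0014,0.008,0,0,0,0,0.15]
    - [-0.0018,0.01,0,0,0,0,0.15]
    - [-0.0021,0.012,0,0,0,0,0.15]
    - [-0.0025,0.014,0,0,0,0,0.15]
    - [-0.0028,0.016,0,0,0,0,0.15]

```text
time_s: 11.25
ee_pos: [0.6187, 0.0092, 0.025]
eef_rot: [3.138, -0.001, 0.176]
force: [0.8, -0.5, 1.0]
grip_width: 0.0538
```

Emit:
servo_tool:
  rows:
    - [-0.0002,0.001,0,0,0,0,0.15]
    - [-0.0004,0.002,0,0,0,0,0.15]
    - [-0.0005,0.003,0,0,0,0,0.15]
    - [-0.0007,0.004,0,0,0,0,0.15]
    - [-0.0009,0.005,0,0,0,0,0.15]
    - [-0.001,0.006,0,0,0,0,0.15]
    - [-0.0012,0.007,0,0,0,0,0.15]
    - [-0.0012,0.007,0,0,0,0,0.15]

```text
time_s: 11.92
ee_pos: [0.6174, 0.0164, 0.025]
eef_rot: [3.138, -0.001, 0.176]
force: [0.3, -0.4, 0.2]
grip_width: 0.0543
```

```bash
python3 loc.py a7
```

```text
[0.6174 0.0164 0.025 ] [ 0.34 -0.4   0.17] 0.05430811844045019 11.9167
crop origin 166 104
```

View pics/a7.png

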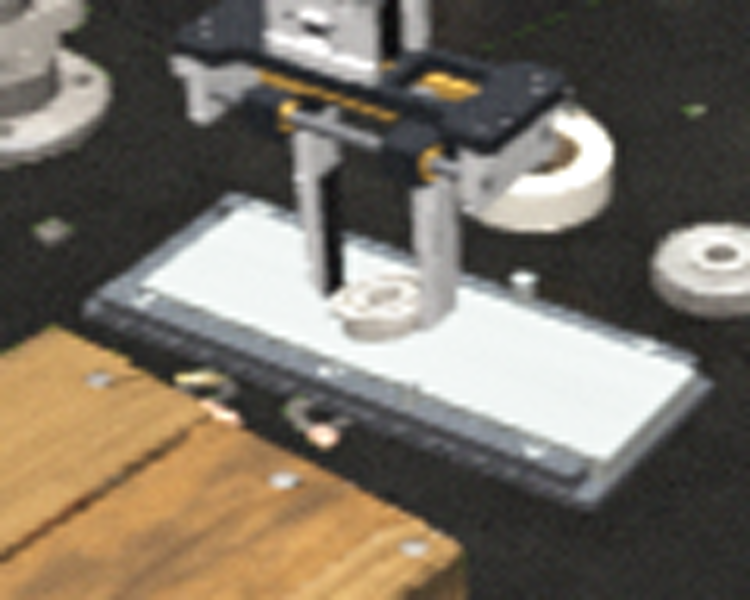

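The bearing has tilted, its left (leading) edge dropped into the pocket, hole at about (384,294). I'll continue in sub-millimetre steps.

Emit:
servo_tool:
  rows:
    - [-0.0001,0.0005,0,0,0,0,0.15]
    - [-0.0002,0.001,0,0,0,0,0.15]
    - [-0.0003,0.0015,0,0,0,0,0.15]
    - [-0.0004,0.002,0,0,0,0,0.15]
    - [-0.0004,0.0025,0,0,0,0,0.15]
    - [-0.0005,0.003,0,0,0,0,0.15]
    - [-0.0005,0.003,0,0,0,0,0.15]
    - [-0.0005,0.003,0,0,0,0,0.15]

```text
time_s: 12.63
ee_pos: [0.6169, 0.0194, 0.025]
eef_rot: [3.138, -0.001, 0.176]
force: [-0.3, 0.2, 1.1]
grip_width: 0.0541
```

```bash
python3 loc.py a8
```

```text
[0.6169 0.0194 0.025 ] [-0.34  0.2   1.14] 0.05405120549265905 12.6333
crop origin 165 103
```

View pics/a8.png

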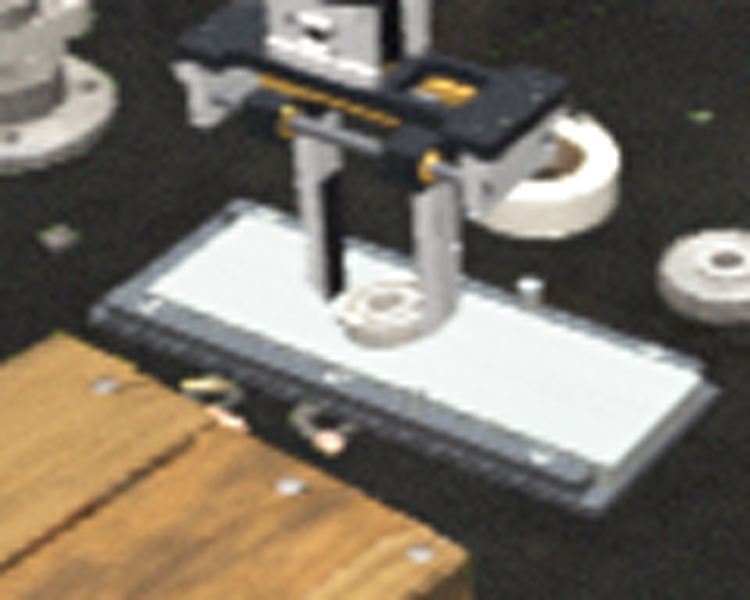

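Emit:
servo_tool:
  rows:
    - [-0.0001,0.0004,0,0,0,0,0.15]
    - [-0.0001,0.0008,0,0,0,0,0.15]
    - [-0.0002,0.0012,0,0,0,0,0.15]
    - [-0.0003,0.0016,0,0,0,0,0.15]
    - [-0.0004,0.002,0,0,0,0,0.15]
    - [-0.0004,0.002,0,0,0,0,0.15]
    - [-0.0004,0.002,0,0,0,0,0.15]
    - [-0.0004,0.002,0,0,0,0,0.15]

```text
time_s: 13.35
ee_pos: [0.6165, 0.0214, 0.025]
eef_rot: [3.138, -0.001, 0.176]
force: [-1.0, -0.3, -0.3]
grip_width: 0.054
```

```bash
cat > z.py <<'E'
from h import *
import sys
c=cams.camera("scene"); im=c["image"]; o=ctrl.get_obs(); e=o["ee_pos"]
x,y=[int(v) for v in proj(c,[.618,.017,.03])]; print(x,y,o["force"],o["time_s"])
cv2.imwrite(f"pics/{sys.argv[1]}.png",cv2.resize(im[y-20:y+20,x-25:x+25,::-1],(750,600),interpolation=cv2.INTER_CUBIC))
P=cloud(c); m=(np.hypot(P[...,0]-.618,P[...,1]-.017)<.026)&(P[...,2]<.05)
# plane fit of high pts near top
q=P[m]; print(len(q),np.percentile(q[:,2],[5,25,50,75,95]).round(4))
ex=np.array([-.1755,.9845]); d=(q[:,:2]-[.618,.017])@ex
for a in np.arange(-.025,.025,.01):
    s=(d>=a)&(d<a+.01); print(round(a,3),s.sum(),np.percentile(q[s,2],[50,80]).round(4) if s.any() else None)
E
python3 z.py z9
```

```text
226 152 [-0.74485237  0.36660493  0.43429319] 13.4
135 [0.0203 0.0262 0.0296 0.0318 0.0344]
-0.025 22 [0.0275 0.0331]
-0.015 26 [0.03   0.0328]
-0.005 31 [0.0295 0.0315]
0.005 40 [0.0295 0.032 ]
0.015 15 [0.0309 0.0329]
```

View pics/z9.png

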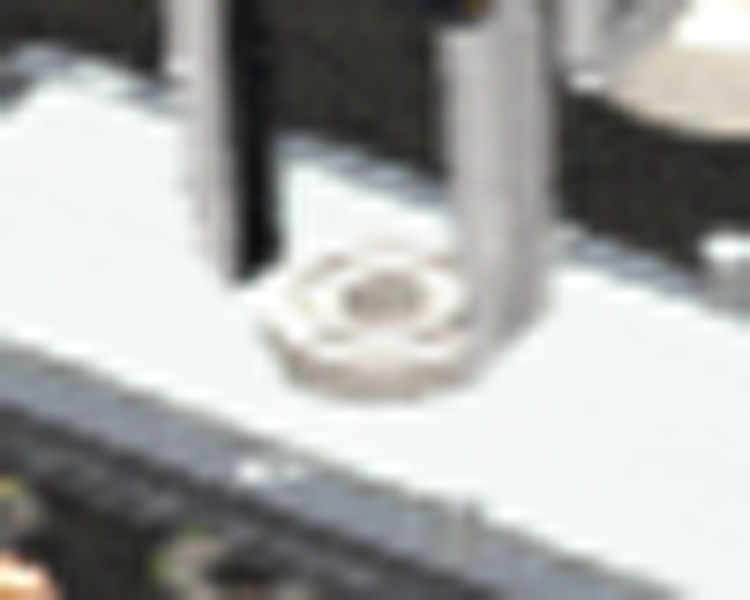

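It looks flat and lower, with the top at about 31 mm. I'll push on gently to feel for the pocket wall.

Emit:
servo_tool:
  rows:
    - [-0.0001,0.0003,0,0,0,0,0.15]
    - [-0.0001,0.0006,0,0,0,0,0.15]
    - [-0.0002,0.0009,0,0,0,0,0.15]
    - [-0.0002,0.0012,0,0,0,0,0.15]
    - [-0.0003,0.0015,0,0,0,0,0.15]
    - [-0.0003,0.0015,0,0,0,0,0.15]
    - [-0.0003,0.0015,0,0,0,0,0.15]
    - [-0.0003,0.0015,0,0,0,0,0.15]

```text
time_s: 14.07
ee_pos: [0.6162, 0.0229, 0.0249]
eef_rot: [3.138, -0.001, 0.176]
force: [0.5, -0.4, -1.2]
grip_width: 0.0541
```

Emit:
servo_tool:
  rows:
    - [-0.0001,0.0003,0,0,0,0,0.15]
    - [-0.0001,0.0006,0,0,0,0,0.15]
    - [-0.0002,0.0009,0,0,0,0,0.15]
    - [-0.0002,0.0012,0,0,0,0,0.15]
    - [-0.0003,0.0015,0,0,0,0,0.15]
    - [-0.0003,0.0015,0,0,0,0,0.15]
    - [-0.0003,0.0015,0,0,0,0,0.15]
    - [-0.0003,0.0015,0,0,0,0,0.15]

```text
time_s: 14.73
ee_pos: [0.6161, 0.0234, 0.0252]
eef_rot: [3.137, -0.001, 0.176]
force: [0.4, -7.9, 0.5]
grip_width: 0.0538
```

```bash
python3 z.py z10
```

```text
226 152 [-0.47057145 -8.58660244  1.89110116] 14.7833
136 [0.0204 0.0251 0.0295 0.0322 0.0344]
-0.025 22 [0.0238 0.0317]
-0.015 26 [0.0294 0.0325]
-0.005 29 [0.03   0.0324]
0.005 33 [0.03   0.0322]
0.015 25 [0.0312 0.0328]
```

View pics/z10.png

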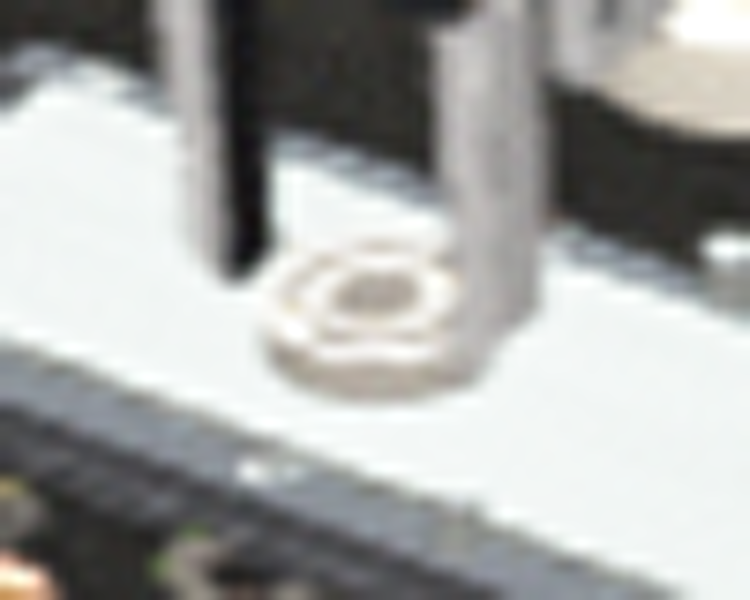

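There's an 8 N reaction, so the bearing is against the pocket wall. I'll back off, open, lift clear and inspect.

Emit:
servo_tool:
  rows:
    - [0.0003,-0.0015,0,0,0,0,0.15]
    - [0.0006,-0.0035,0,0,0,0,0.36]
    - [0.0006,-0.0035,0,0,0,0,0.36]
    - [0.0006,-0.0035,0.002,0,0,0,0.36]
    - [0.0006,-0.0035,0.01,0,0,0,0.36]
    - [0.0006,-0.0035,0.03,0,0,0,0.36]
    - [0.0006,-0.0035,0.06,0,0,0,0.36]
    - [0.0006,-0.0035,0.08,0,0,0,0.36]

```text
time_s: 15.45
ee_pos: [0.6171, 0.0201, 0.108]
eef_rot: [3.137, -0.003, 0.176]
force: [1.0, 0.6, 0.6]
grip_width: 0.0641
```

```bash
python3 z.py z11; cat >> z.py <<'E'
m=(np.hypot(P[...,0]-.6185,P[...,1]-.017)<.02)&(P[...,2]<.045)
q=P[m]
for _ in range(6):
    A=np.c_[q[:,:2]-[.6185,.017],np.ones(len(q))]; k=np.linalg.lstsq(A,q[:,2],rcond=None)[0]; r=q[:,2]-A@k; q=q[abs(r)<2*r.std()]
print("plane",k.round(4),"tilt",np.hypot(*k[:2]),len(q))
E
python3 z.py z11
```

```text
226 152 [0.94461661 0.56992465 3.21335645] 15.5
162 [0.0214 0.0253 0.0289 0.0316 0.0345]
-0.025 34 [0.0257 0.0309]
-0.015 35 [0.0292 0.0326]
-0.005 29 [0.0289 0.0338]
0.005 42 [0.0292 0.0315]
0.015 21 [0.0301 0.0328]
226 152 [-0.55626074 -0.44775641 -0.78958066] 15.55
154 [0.0207 0.0255 0.0291 0.0318 0.0332]
-0.025 29 [0.0265 0.0316]
-0.015 37 [0.0297 0.0322]
-0.005 29 [0.0295 0.0326]
0.005 37 [0.0297 0.0319]
0.015 21 [0.0309 0.0328]
plane [-0.0609  0.0061  0.0306] tilt 0.06123535704954658 67
```

View pics/z11.png

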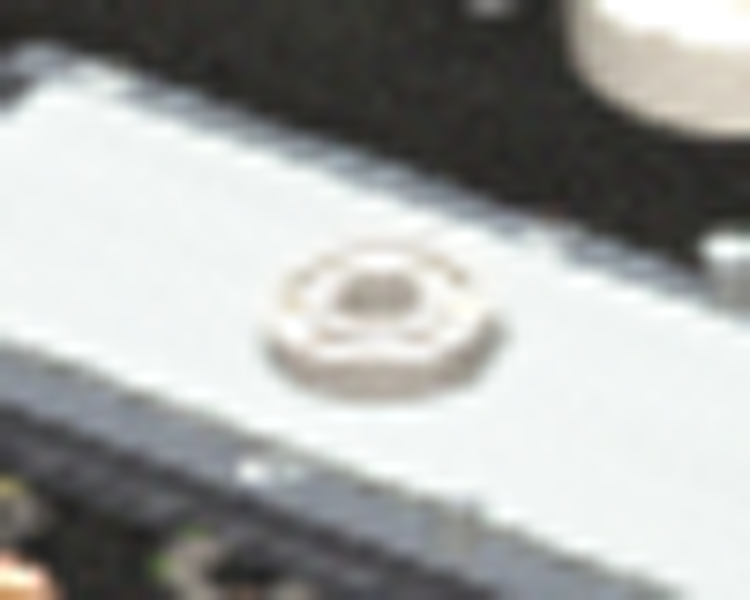

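Emit:
servo_tool:
  rows:
    - [0,0,0.01,0,0,0,0]
    - [0,0,0.01,0,0,0,-1]
    - [0,0,0.01,0,0,0,-1]
    - [0,0,0.01,0,0,0,-1]
    - [0,0,0.01,0,0,0,-1]
    - [0,0,0.01,0,0,0,-1]
    - [0,0,0.01,0,0,0,-1]
    - [0,0,0.01,0,0,0,-1]

```text
time_s: 16.22
ee_pos: [0.6183, 0.0201, 0.1194]
eef_rot: [3.136, -0.007, 0.176]
force: [-0.9, 0.6, -0.0]
grip_width: 0.014
```

```bash
python3 - <<'E'
from h import *
Ds=[];
for i in range(16):
    c=cams.camera("scene"); Ds.append(c["depth"])
c["depth"]=np.median(Ds,0); P=cloud(c)
im=c["image"]
ex=np.array([-.1755,.9845]);ey=np.array([-.9845,-.1755])
# hole center pixel from z11 crop (378,293)
h=atz(c,226-25+378/15-.5,152-20+293/15-.5,.031); print("hole",h)
for r0,r1 in((.011,.021),(.012,.019)):
    rr=np.hypot(P[...,0]-h[0],P[...,1]-h[1]); q=P[(rr>r0)&(rr<r1)&(P[...,2]>.024)]
    for _ in range(5):
        A=np.c_[q[:,:2]-h[:2],np.ones(len(q))]; k=np.linalg.lstsq(A,q[:,2],rcond=None)[0]; r=q[:,2]-A@k; q=q[abs(r)<2.2*r.std()]
    print("bearing plane",k.round(4),len(q),"resid",r.std())
# plate as reference
D=P[...,:2]-np.array([.6229,.0004]); a=D@ex;b=D@ey
m=(abs(b)<.033)&(abs(a)<.12)&(np.hypot(P[...,0]-h[0],P[...,1]-h[1])>.034)
q=P[m]; 
for _ in range(5):
    A=np.c_[q[:,:2]-h[:2],np.ones(len(q))]; k=np.linalg.lstsq(A,q[:,2],rcond=None)[0]; r=q[:,2]-A@k; q=q[abs(r)<2.5*r.std()]
print("plate plane",k.round(4),len(q),r.std())
E
```

```text
hole [0.61986964 0.02125727 0.031     ]
bearing plane [ 0.6624 -3.91    0.1597] 322 resid 0.059087823273724784
bearing plane [ 2.4798 -2.0479  0.1704] 240 resid 0.05406966590253675
plate plane [-2.0334 -0.488   0.1892] 2172 0.14424824275005085
```

```bash
cat > av.py <<'E'
from h import *
Ds=[]
for i in range(12):
    c=cams.camera("scene"); Ds.append(c["depth"])
c["depth"]=np.median(Ds,0); P=cloud(c)
ex=np.array([-.1755,.9845]);ey=np.array([-.9845,-.1755])
h=np.array([.6199,.0213])
def fit(q):
    for _ in range(6):
        A=np.c_[(q[:,:2]-h)@np.c_[ex,ey],np.ones(len(q))]; k=np.linalg.lstsq(A,q[:,2],rcond=None)[0]; r=q[:,2]-A@k; q=q[abs(r)<2.2*r.std()+1e-5]
    return k.round(4),len(q),r.std().round(5)
rr=np.hypot(P[...,0]-h[0],P[...,1]-h[1]); Z=P[...,2]
for r0,r1 in((.011,.021),(.012,.019),(0.009,.022)): print("bearing",fit(P[(rr>r0)&(rr<r1)&(Z>.025)&(Z<.04)]))
D=P[...,:2]-np.array([.6229,.0004]); a=D@ex;b=D@ey
print("plate",fit(P[(abs(b)<.033)&(abs(a)<.12)&(rr>.036)&(Z<.03)&(Z>.012)]))
o=ctrl.get_obs();print(o["time_s"],o["ee_pos"])
E
python3 av.py
```

```text
bearing (array([0.0129, 0.005 , 0.0309]), 53, np.float64(0.00135))
bearing (array([-0.0022,  0.0187,  0.0304]), 44, np.float64(0.00172))
bearing (array([-0.008 , -0.0113,  0.0314]), 57, np.float64(0.00095))
plate (array([-0.0001, -0.0016,  0.0231]), 706, np.float64(0.00048))
17.6167 [0.61845107 0.02006594 0.11969928]
```

The bearing's top is level within noise and about 8 mm above the plate, against 9 mm nominal when home and 14 mm if still on the face. To confirm by touch, I'll press very lightly with closed fingers.

Emit:
servo_tool:
  rows:
    - [0,0,-0.02,0,0,0,-1]
    - [0,0,-0.04,0,0,0,-1]
    - [0,0,-0.06,0,0,0,-1]
    - [0,0,-0.072,0,0,0,-1]
    - [0,0,-0.08,0,0,0,-1]
    - [0,0,-0.084,0,0,0,-1]
    - [0,0,-0.084,0,0,0,-1]
    - [0,0,-0.084,0,0,0,-1]

```text
time_s: 18.28
ee_pos: [0.6189, 0.0201, 0.0365]
eef_rot: [3.135, -0.009, 0.176]
force: [0.1, 0.5, -0.0]
grip_width: 0.0001
```

Emit:
servo_tool:
  rows:
    - [0,0,-0.0004,0,0,0,-1]
    - [0,0,-0.0008,0,0,0,-1]
    - [0,0,-0.0012,0,0,0,-1]
    - [0,0,-0.0016,0,0,0,-1]
    - [0,0,-0.002,0,0,0,-1]
    - [0,0,-0.002,0,0,0,-1]
    - [0,0,-0.002,0,0,0,-1]
    - [0,0,-0.002,0,0,0,-1]

```text
time_s: 18.95
ee_pos: [0.6189, 0.0201, 0.0345]
eef_rot: [3.135, -0.009, 0.176]
force: [-0.8, -0.6, 0.5]
grip_width: 0.0006
```

Emit:
servo_tool:
  rows:
    - [0,0,-0.0004,0,0,0,-1]
    - [0,0,-0.0008,0,0,0,-1]
    - [0,0,-0.0012,0,0,0,-1]
    - [0,0,-0.0016,0,0,0,-1]
    - [0,0,-0.002,0,0,0,-1]
    - [0,0,-0.002,0,0,0,-1]
    - [0,0,-0.002,0,0,0,-1]
    - [0,0,-0.002,0,0,0,-1]

```text
time_s: 19.62
ee_pos: [0.6189, 0.0201, 0.0325]
eef_rot: [3.135, -0.009, 0.176]
force: [0.3, -0.5, 0.3]
grip_width: 0.0005
```

Emit:
servo_tool:
  rows:
    - [0,0,-0.0003,0,0,0,-1]
    - [0,0,-0.0006,0,0,0,-1]
    - [0,0,-0.0009,0,0,0,-1]
    - [0,0,-0.001,0,0,0,-1]
    - [0,0,-0.001,0,0,0,-1]
    - [0,0,-0.001,0,0,0,-1]
    - [0,0,-0.001,0,0,0,-1]
    - [0,0,-0.001,0,0,0,-1]

```text
time_s: 20.28
ee_pos: [0.6189, 0.0201, 0.0315]
eef_rot: [3.135, -0.009, 0.176]
force: [-0.9, 0.7, 0.4]
grip_width: 0.0004
```

Emit:
servo_tool:
  rows:
    - [0,0,-0.0002,0,0,0,-1]
    - [0,0,-0.0004,0,0,0,-1]
    - [0,0,-0.0006,0,0,0,-1]
    - [0,0,-0.0008,0,0,0,-1]
    - [0,0,-0.0008,0,0,0,-1]
    - [0,0,-0.0008,0,0,0,-1]
    - [0,0,-0.0008,0,0,0,-1]
    - [0,0,-0.0008,0,0,0,-1]

```text
time_s: 20.95
ee_pos: [0.619, 0.0201, 0.0313]
eef_rot: [3.135, -0.009, 0.176]
force: [-3.4, 0.1, 6.4]
grip_width: 0.0007
```

Contact comes at z = 31.3 mm with about 6 N, and the nominal top when home is 31 mm. I'll lift away and check.

Emit:
servo_tool:
  rows:
    - [0,0,0.003,0,0,0,-1]
    - [0,0,0.02,0,0,0,-1]
    - [0,0,0.05,0,0,0,-1]
    - [0,0,0.085,0,0,0,-1]
    - [0,0,0.115,0,0,0,-1]
    - [0,0,0.12,0,0,0,-1]
    - [0,0,0.12,0,0,0,-1]
    - [0,0,0.12,0,0,0,-1]

```text
time_s: 21.62
ee_pos: [0.6187, 0.0201, 0.1504]
eef_rot: [3.135, -0.008, 0.176]
force: [-0.5, -0.1, -1.0]
grip_width: 0.0002
```

```bash
python3 av.py; python3 loc.py f1
```

```text
bearing (array([0.001 , 0.0086, 0.0315]), 46, np.float64(0.00093))
bearing (array([-0.0084,  0.018 ,  0.0305]), 40, np.float64(0.00166))
bearing (array([0.0014, 0.0045, 0.0316]), 53, np.float64(0.00076))
plate (array([-0.0004,  0.0012,  0.0231]), 719, np.float64(0.00051))
22.2167 [0.61897219 0.02011933 0.15121636]
[0.619  0.0201 0.1512] [-0.06  0.7  -0.06] 0.0005353647077614735 22.2167
crop origin 165 103
```

View pics/f1.png

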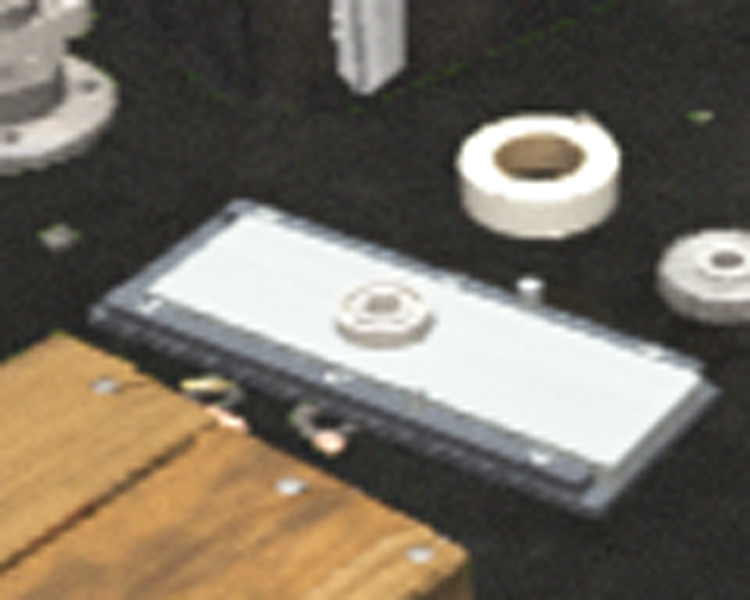

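The bearing lies flat in the seat at about (383,312), and the gripper is clear above it.

```bash
python3 -c "
from station import hand_in
print(hand_in())"
```

```text
the job is handed in; nothing more can be done
None
```

The bearing is in the seat, flat and released, and the job is handed in after about 22 s; the hand-in reports no verdict.

**What I did:** I gripped the steel bearing and set it on the plate at the landing end, with about 7 N of contact. I then loosened the jaws and pushed it along the plate with the trailing finger, without lifting it. It tilted at the pocket edge, then dropped in and stopped against the pocket wall at about 8 N.

**Last checks:**
- **Height:** pressing lightly on top with closed fingers met resistance (about 6 N) at z = 31.3 mm, where 31 mm is expected when it is home.
- **Flatness:** averaged depth after I lifted away showed a tilt of about 0.005 to 0.02 rad, which is within the noise. A single noisy frame before that had suggested 0.06 rad.
- **Depth offset:** the depth camera put the bearing's top about 8 mm above the plate instead of 9 mm; it also read the plate about 1 mm high.
- **Other parts:** the tape roll and gear looked undisturbed in the last picture. I did not re-measure the bystanders, and the piston and sleeve were outside that picture. The gripper touched only the bearing as far as I could tell.

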